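# Push the sieve cup home and snap the shaker's clamp shut

### The arm

A 7-joint arm with a two-finger parallel gripper is mounted at the origin on the work surface. World frame = base frame: x ahead of the robot, y to its left, z up, the work surface at z = 0. Lengths are in m, angles in degrees, forces in N, time in s.
With the tool pointing down it reaches from about 0.425 to 0.875 m from the base axis. Payload 4.7 kg.
Tool frame: the origin (TCP) lies at the very end of the fingers, on their centre line; the grasp point (between the pads) lies 19 mm behind it; z points along the fingers, y is the direction in which the jaws open and shut (so a half turn about z gives the same grasp; the last joint's range is limited). The gripper opens to 87 mm and grips with 3 to 60 N. Pads are 19 mm wide; open, the fingers measure 117 mm over their backs; the gripper's body (75 mm by 190 mm) begins 51 mm behind the grasp point.
Start: joints at [75.464, 18.392, -4.016, 83.108, 1.295, 78.541, -3.26], TCP at [0.172, -0.627, 0.223] pointing down, gripper open.
Joint ranges: [-163.93, 163.93], [-17.29, 119.83], [-79.2, 71.16], [3.27, 140.29], [-89.18, 269.18], [5.43, 117.66], [-154.24, 154.24]. Speed limits (degrees/s): [147.25, 147.25, 180, 180, 180, 180, 180].

### API

Orientations are given as [roll, pitch, yaw] about the fixed x, y, z axes, in that order (R = Rz(yaw) Ry(pitch) Rx(roll)).
In Python, from cell import * gives the robot as it stands.
- The arm moves only by the tool arm_command, never from a script. Its argument "targets" is a list that holds one entry, the list of rows, each a list of 7 numbers: the shift along the tool's x, y, z in m, then the turn, a rotation vector about the tool's x, y, z in degrees, then the gripper's target within -1 to 1 (shut at 1, half-way at 0, fully open at -1). In form: [[[tx, ty, tz, rx, ry, rz, claw], ...]]. A call has 1 to 10 rows; each row is the pose to reach, as a shift and turn from the pose commanded when the call began, along the tool's axes at that moment; what a row does not reach only later rows make up. A row lasts 1/10 s, in which the tool goes at most 50 mm and 8.59 degrees, less where a joint would pass 70% of its speed; a pose out of reach is approached as far as the arm can. A call with a gripper value outside its range is refused whole. The fingers move at their own pace and stop on an object; "newtons" is the grip in N (left out, the last holds). Time passes only in rows, so rows that repeat a pose let the fingers close. It gives the time, the measured TCP pose, the force and the opening at its end, in the units of the state.
- get_obs(): the state, without advancing time (a new reading comes with each control period).
- read_camera(name): name is "side" or "top" or "wrist"; returns a dict with "img" (400x640x3 uint8, red, green, blue), "z_map" (400x640 float32, m along the optical axis (not along the pixel's ray), 0 where there is no reading), "K" (3x3 intrinsics, pixels), "origin" and "attitude" of the camera in the world. Camera axes: x right, y down, z forward; pixel columns grow to the right and rows downward; lengths in m; the calibration is good to about 2 mm. A picture is of the moment at which its call begins.
- sign_off(): hands the job in, once; it reports no verdict.
Trained networks look in the newest picture that a camera, given by its name, has taken for a name from the list of things; names that differ only in an ending like _2 or _b are one class to them, and where a whole thing is asked for, a point or a joint stands for the part that bears it (a point fixed in the world has none). Each returns a list of dicts, best first, with "conf" (0 to 1); they miss things now and then, are a little off and sometimes report something else, mostly with a low value. They report only what shows in the picture. A call takes as long as a camera call. They do not tell look-alikes from the thing itself.
- search_frame(thing, camera): "position" ([column, row] in pixels, amid what is visible of it).
The state is a dict: "time_s": time; "qpos": joint angles; "joint_velocities": joint speeds; "effort": joint torques, N m; "tool_pos": TCP position; "tool_rot": TCP orientation; "force": force on the tool from outside, world axes, zero at the start; "wrist_torque": the same for the moment, N m; "grip_width": finger opening in m.
Only numpy, scipy, OpenCV 4.12 (cv2) and the standard library are available. Lean on these libraries where they do the work, as an engineer would, in place of code of your own. Each camera call takes 0.05 s, during which the arm holds its last target.

### The job

Get the coffee-sieve shaker ready to run: with the fingertips only, push the blue-lidded sieve cup along its track until it stands against the end stop, and only then flip the red clamp lever over past its centre so that it snaps and its rubber foot presses on the cup's lid. Do not lift or tip the cup, and leave everything else on the table where it is.

Things in the scene. Friction and masses are not known exactly. Their poses are not given: they have to be found in the camera images.
- shaker: Low grey shaker with steel tray, fixed. Origin: at table height straight below the cup's home place. x axis: along the track to the end stop and clamp; y left; z up. Covers x -145 to +105 mm, y +-75 mm; tray 30 mm above the table. Track: two aluminium rails, 12 mm high on the tray, inner faces at y +-37 mm, x -132 to +33 mm.
- nest (a point): Home place of the cup, on the tray 30 mm above the shaker's origin: the centre of the cup's underside is here when the cup touches the end stop. Axes as the shaker's.
- cup_mid (a point): Centre (45 mm above its underside) of the loose sieve cup with blue lid: upright round aluminium can, 66 mm diameter, 90 mm high, 0.2 to 0.4 kg, slides on the tray between the rails (4 mm play either side). Starts 45 to 80 mm short of home, on the robot's side. z axis up.
- stop (a point): Top middle of the end stop's face, at shaker x +33 mm, 75 mm above the table. The stop is a dark block 70 mm wide, 10 mm thick.
- pivot (a point): Pivot of the toggle clamp: shaker x +55 mm, y 0, 134 mm above the table, axis along the shaker's y. Two dark cheek plates carry it (shaker x 43 to 75 mm, 31 mm wide over all, 146 mm above the table).
- clamp (a joint): Toggle clamp, rad. 0: open, red handle leans 0.50 rad to shaker +x, 55 mm foot arm points up, clear of the cup. Grows as the handle swings to shaker -x. A spring drives it away from centre (0.525, handle upright): about 6 N at the handle's end starts it from open, past centre it snaps by itself. Shut on the cup: about 1.05, handle leaning 0.55 rad to -x, foot pressing about 9 N; no cup: 1.15.
- handle_end (a point): Centre of the rounded end of the clamp's red handle, 100 mm from the pivot. The outer 50 mm is a red grip of 18 mm diameter, the inner 50 mm a 10 mm steel rod. Open: 222 mm above the table and 48 mm from the pivot along shaker +x; upright: 234 mm above the table.
- spare_cup_mid (a point): Bystander: centre of a loose dark-grey sieve cup with a black lid, 66 mm diameter, 90 mm high, standing on the table beside the shaker.
- brush: Bystander: loose brush about 150 mm long lying on the table beside the shaker; origin on its underside near the middle, x along it.
- mug_mid (a point): Bystander: centre of a loose white mug, 76 mm diameter, 85 mm high.
- bean_jar_mid (a point): Bystander: centre of a loose jar of coffee beans, 72 mm diameter, 110 mm high.
- steel_jug_mid (a point): Bystander: centre of a loose open steel cup, 84 mm diameter, 100 mm high.
- paper_cups_mid (a point): Bystander: centre of a loose stack of brown paper cups, 80 mm diameter, 112 mm high.
Not all that is in view belongs to the job. There is more than one size of the part that bears cup_mid; the job needs the largest.

How it is judged:
By the outcome, as a careful person would: the job done as asked, in the order asked, and still so for the second after the job is handed in, with the robot touching nothing.
It also fails if it takes over 48 s, if anything falls off the work surface, if the arm or the gripper's body presses on something with over 40 N, if the wrist force passes 120 N, or if a joint passes its speed limit or range.

## Working session

There is one attempt and no reset: what is moved stays moved. The work goes in short steps, Python scripts to look and compute and a tool call to move; the robot and the scene stay as the last step left them, time stands still between calls to the robot, and variables do not carry over. Pictures are saved under pics/ and viewed, and the job is handed in when it is done.

Besides the shell and the picture viewer there is one more tool, called as a command line: name --argument value ..., lists and objects as JSON in quotes. arm_command: Moves the arm, as the interface text tells. Its arguments: {"type":"object","properties":{"targets":{"type":"array","items":{"type":"array","items":{"type":"array","items":{"type":"number"}}}},"newtons":{"type":"number"}},"required":["targets"]}

```bash
mkdir -p pics; ls; python3 - <<'E'
from cell import *
import cv2
o=get_obs();print(o)
for n in("side","top","wrist"):
    r=read_camera(n);cv2.imwrite(f"pics/{n}0.png",r["img"][:,:,::-1]);print(n,r["K"],r["origin"],r["attitude"])
    for t in("shaker","nest","cup_mid","stop","pivot","clamp","handle_end","spare_cup_mid","brush"):
        print(t,[(d["conf"],d["position"]) for d in search_frame(t,n)][:4])
E
```

```text
pics
{'time_s': 0.0, 'qpos': array([75.46197077, 18.44035808, -4.0155914 , 83.17338723,  1.29347262,
       78.54157882, -3.26160208]), 'joint_velocities': array([-0.0677956 , -0.04861413,  0.03991048,  0.0250833 , -0.08557169,
        0.00187968, -0.00045438]), 'effort': array([-4.25016433e-04, -4.91282451e+01, -4.04550070e-01, -3.12525773e+01,
       -6.40596240e-02,  4.38896427e-02,  1.75153496e-04]), 'tool_pos': array([ 0.1718352 , -0.62630665,  0.22146008]), 'tool_rot': array([-1.79889834e+02,  4.20089344e-03,  1.53458993e+01]), 'force': array([-0.36276015,  0.52702073, -0.05414063]), 'wrist_torque': array([ 0.00771303, -0.01961105,  0.104129  ]), 'grip_width': 0.08682499810160774}
side [[425.81963141   0.         313.45923412]
 [  0.         425.81963141 196.64782601]
 [  0.           0.           1.        ]] [ 0.5007773  -0.76706668  1.07942558] [-140.5603691    -1.02061965    0.17130258]
shaker [(0.63, [334.3, 247.2]), (0.39, [278.7, 338.8])]
nest [(0.81, [336.5, 246.1])]
cup_mid [(0.92, [260.9, 245.3]), (0.75, [296.2, 290.4]), (0.59, [312.6, 230.6])]
stop [(0.89, [332.9, 24
[... 391 characters left out ...]
e-02 -8.91271882e+01]
shaker [(0.56, [353.8, 183.9])]
nest [(0.8, [354.5, 185.7])]
cup_mid [(0.65, [357.9, 200.1]), (0.64, [361.2, 250.3]), (0.5, [404.8, 216.8]), (0.43, [354.7, 183.5])]
stop [(0.93, [354.0, 187.5])]
pivot [(0.83, [356.7, 181.7])]
clamp [(0.73, [355.2, 153.6])]
handle_end [(0.59, [352.7, 153.6])]
spare_cup_mid [(0.59, [307.0, 190.5])]
brush [(0.81, [400.1, 162.9])]
wrist [[291.07331768   0.         313.94182268]
 [  0.         291.07331768 199.87600565]
 [  0.           0.           1.        ]] [ 0.24535961 -0.60696995  0.38557751] [ 1.63648011e+02 -9.36472494e-02 -7.46282503e+01]
shaker []
nest []
cup_mid []
stop []
pivot []
clamp []
handle_end []
spare_cup_mid []
brush []
```

View pics/side0.png

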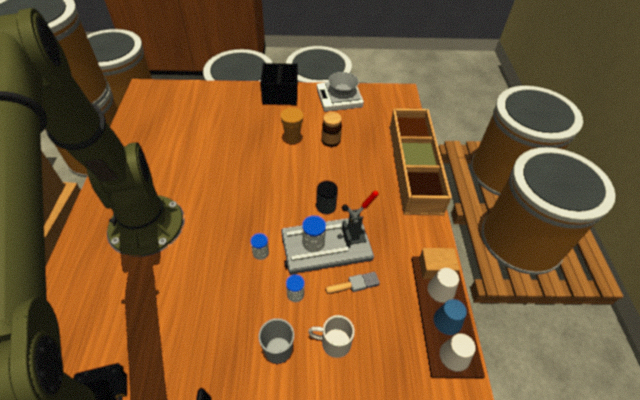

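View pics/top0.png

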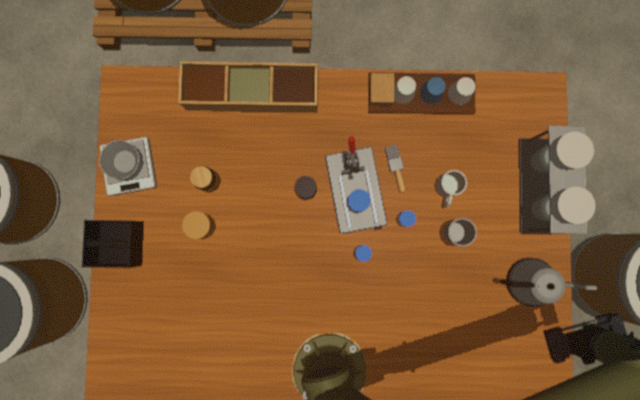

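The big blue-lidded cup stands on the shaker, at top (358,201) and side (314,233). Two small decoys stand on the table, at top (363,254) and (407,218). The red handle is at top (352,146). Next I'll fit the geometry.

```bash
cat > h.py <<'E'
from cell import *
import numpy as np, cv2
from scipy.spatial.transform import Rotation as R
def cloud(r):
    z=r["z_map"];v,u=np.mgrid[:z.shape[0],:z.shape[1]];K=r["K"]
    P=np.stack([(u-K[0,2])/K[0,0]*z,(v-K[1,2])/K[1,1]*z,z],-1)
    M=R.from_euler("xyz",r["attitude"],degrees=True).as_matrix()
    W=P@M.T+r["origin"]; W[z==0]=np.nan
    return W
def proj(r,p):
    M=R.from_euler("xyz",r["attitude"],degrees=True).as_matrix()
    q=(np.atleast_2d(p)-r["origin"])@M
    return q[:,:2]/q[:,2:]*[r["K"][0,0],r["K"][1,1]]+r["K"][:2,2]
E
python3 - <<'E'
from h import *
for n in("side","top"):
    r=read_camera(n);W=cloud(r);np.savez(f"{n}.npz",**{k:np.array(v) for k,v in r.items()})
    hsv=cv2.cvtColor(r["img"],cv2.COLOR_RGB2HSV).astype(int)
    inr=(W[...,0]>.2)&(W[...,0]<.9)&(abs(W[...,1])<.35)
    print(n,"table z",np.nanmedian(W[...,2][inr]))
    blue=((hsv[...,0]>105)&(hsv[...,0]<130)&(hsv[...,1]>150)&(hsv[...,2]>80)&inr).astype(np.uint8)
    red=(((hsv[...,0]<5)|(hsv[...,0]>174))&(hsv[...,1]>180)&(hsv[...,2]>90)&inr&(W[...,2]>.1)).astype(np.uint8)
    for nm,m in(("blue",blue),("red",red)):
        k,l,s,c=cv2.connectedComponentsWithStats(m)
        for i in range(1,k):
            if s[i,4]>8:
                p=W[l==i];print(nm,s[i],c[i].round(1),np.nanmedian(p,0).round(4),np.nanmin(p,0).round(4),np.nanmax(p,0).round(4))
    # tray-level pts
    m=inr&(W[...,2]>.022)&(W[...,2]<.034)
    k,l,s,c=cv2.connectedComponentsWithStats(cv2.morphologyEx((inr&(W[...,2]>.02)).astype(np.uint8),cv2.MORPH_OPEN,np.ones((2,2))))
    for i in range(1,k):
        if s[i,4]>30:
            p=W[l==i];print("comp",s[i],np.nanmean(p,0).round(3),cv2.minAreaRect(p[:,:2].astype(np.float32)), np.nanmax(p[:,2]).round(3))
    x0,y0=(220,150) if n=="side" else (280,120)
    cv2.imwrite(f"pics/{n}1.png",cv2.resize(r["img"][y0:y0+150,x0:x0+200,::-1],None,fx=4,fy=4,interpolation=cv2.INTER_CUBIC))
E
```

```text
side table z 0.0009752856642686325
blue [303 217  22  19 341] [313.7 225.8] [ 0.5173 -0.0823  0.1196] [ 0.4868 -0.1105  0.1126] [ 0.5452 -0.0515  0.1271]
blue [251 234  16  14 175] [258.7 240.7] [ 0.3617 -0.098   0.0662] [ 0.3397 -0.1193  0.0588] [ 0.383  -0.0729  0.071 ]
blue [287 274  17  17 220] [294.7 282.8] [ 0.4681 -0.2294  0.0666] [ 0.4469 -0.251  -0.0014] [ 0.4896 -0.165   0.073 ]
red [362 192  16  16  89] [369.5 199.2] [ 0.6629 -0.0555  0.206 ] [ 0.6454 -0.0625  0.1767] [ 0.6803 -0.0479  0.2307]
comp [ 395  132   46   81 2433] [0.849 0.172 0.061] ((0.8354372382164001, 0.21332497894763947), (0.3313625156879425, 0.10038561373949051), 80.6136703491211) 0.096
comp [317 181  22  31 566] [0.56  0.069 0.067] ((0.5807652473449707, 0.10287438333034515), (0.1312902271747589, 0.05117182433605194), 56.037315368652344) 0.095
comp [ 282  191   98   82 4091] [ 0.561 -0.089  0.056] ((0.598557710647583, -0.027509242296218872), (0.39702898263931274, 0.1599695384502411), 28.739299774169922) 0.231
comp [252 234  18  23 338] [ 0.366 -0.103  0.052] ((0.36678609251976013, -0.08067700266838074), (0
[... 1659 characters left out ...]
, 0.07108284533023834), 80.40039825439453) 0.09
comp [296 177  22  24 408] [0.552 0.076 0.08 ] ((0.5613897442817688, 0.07468041777610779), (0.05536236613988876, 0.05672597140073776), 42.464962005615234) 0.097
comp [399 212  18  16 231] [ 0.463 -0.231  0.057] ((0.4639689028263092, -0.2365759313106537), (0.044344354420900345, 0.062270939350128174), 1.171319603919983) 0.074
comp [446 226   6  13  54] [ 0.427 -0.353  0.065] ((0.4290788173675537, -0.359502375125885), (0.03282468020915985, 0.037381187081336975), 87.25212097167969) 0.108
comp [356 246  17  17 223] [ 0.358 -0.1    0.059] ((0.355905145406723, -0.10135093331336975), (0.05613488703966141, 0.047985419631004333), 63.96215057373047) 0.074
```

View pics/side1.png

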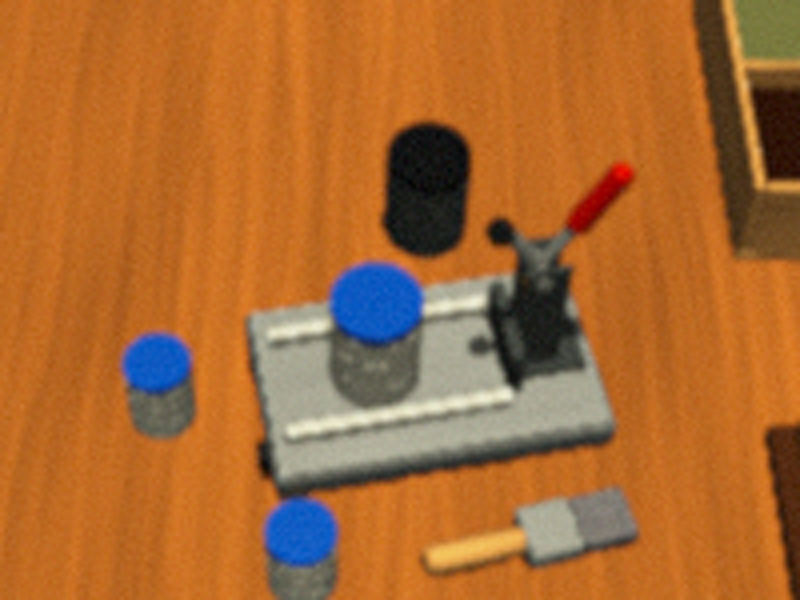

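View pics/top1.png

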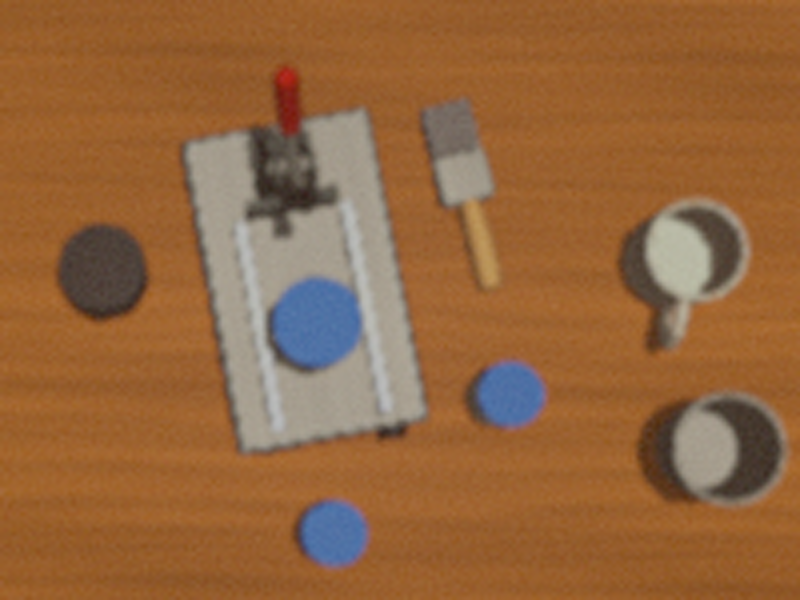

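```bash
python3 - <<'E'
from h import *
for n in("top","side"):
    r={k:v for k,v in np.load(f"{n}.npz").items()};W=cloud(r)
    m=(W[...,2]>.022)&(W[...,2]<.05)&(W[...,0]>.42)&(W[...,0]<.68)&(W[...,1]>-.19)&(W[...,1]<.02)
    k,l,s,c=cv2.connectedComponentsWithStats(m.astype(np.uint8));i=1+s[1:,4].argmax()
    p=W[l==i];rect=cv2.minAreaRect(p[:,:2].astype(np.float32));print(n,rect,cv2.boxPoints(rect).round(4).tolist())
    # robust: percentiles in yaw frame
    best=None
    for a in np.radians(np.arange(0,26,.25)):
        c_,s_=np.cos(a),np.sin(a);X=p[:,0]*c_+p[:,1]*s_;Y=-p[:,0]*s_+p[:,1]*c_
        q=np.percentile(X,[1,99]);w=np.percentile(Y,[1,99]);A=(q[1]-q[0])*(w[1]-w[0])
        if best is None or A<best[0]:best=(A,np.degrees(a),q,w)
    print(best)
    a=np.radians(best[1]);q,w=best[2],best[3];mx=q.mean()+.02;my=w.mean();print("origin",mx*np.cos(a)-my*np.sin(a),mx*np.sin(a)+my*np.cos(a))
    hsv=cv2.cvtColor(r["img"],cv2.COLOR_RGB2HSV).astype(int)
    b=(hsv[...,0]>105)&(hsv[...,0]<130)&(hsv[...,1]>100)&(W[...,2]>.11)&(W[...,0]<.6)&(W[...,0]>.42)&(W[...,1]<0)&(W[...,1]>-.18)
    print("lid",cv2.minEnclosingCircle(W[b][:,:2].astype(np.float32)),W[b].mean(0),np.median(W[b][:,2]))
    rd=((hsv[...,0]<6)|(hsv[...,0]>172))&(hsv[...,1]>150)&(W[...,2]>.15)&(W[...,0]<.75)&(W[...,0]>.55)
    j=W[rd];j=j[j[:,2].argsort()];print("red low/high",j[:6].mean(0),j[-6:].mean(0))
E
```

```text
top ((0.5504043698310852, -0.07482671737670898), (0.25708550214767456, 0.14947640895843506), 11.412351608276367) [[0.40959998965263367, -0.027000000700354576], [0.4392000138759613, -0.17350000143051147], [0.6912000179290771, -0.12269999831914902], [0.6615999937057495, 0.023900000378489494]]
(np.float64(0.03516044996770463), np.float64(10.5), array([0.40862311, 0.65083719]), array([-0.2461685, -0.1010058]))
origin 0.5721586142953736 -0.07050005696311032
lid ((0.5155182480812073, -0.07915890961885452), 0.03204378858208656) [ 0.51564513 -0.07869115  0.1190994 ] 0.1190762564535306
red low/high [ 0.64835908 -0.05435367  0.18722392] [ 0.67447564 -0.05095536  0.2331566 ]
side ((0.5516325235366821, -0.07445021718740463), (0.25763842463493347, 0.1504688560962677), 11.411660194396973) [[0.4104999899864197, -0.026200000196695328], [0.44020000100135803, -0.1737000048160553], [0.692799985408783, -0.12269999831914902], [0.6629999876022339, 0.024800000712275505]]
(np.float64(0.03470729690959599), np.float64(12.000000000000002), array([0.40407533, 0.64697092]), array([-0.26048998, -0.11760021]))
origin 0.5729068199409559 -0.07149337146064517
lid ((0.5168521404266357, -0.07757189869880676), 0.03348049148917198) [ 0.51654511 -0.08052862  0.11938757] 0.11950066124057152
red low/high [ 0.65042375 -0.05798725  0.1794272 ] [ 0.67374046 -0.05130012  0.22994716]
```

```bash
python3 - <<'E'
from h import *
for n in("top","side"):
    r={k:v for k,v in np.load(f"{n}.npz").items()};W=cloud(r)
    m=(W[...,2]>.04)&(W[...,0]>.05)&(W[...,0]<.5)&(W[...,1]>-.9)&(W[...,1]<-.3)
    k,l,s,c=cv2.connectedComponentsWithStats(m.astype(np.uint8))
    for i in range(1,k):
        if s[i,4]>15:p=W[l==i];print(n,s[i],np.percentile(p,[2,50,98],axis=0).round(3).tolist())
E
```

```text
top [ 531  207   64   27 1280] [[0.431, -0.7, 0.057], [0.469, -0.638, 0.191], [0.499, -0.606, 0.239]]
top [445 218  32  29 375] [[0.39, -0.425, 0.043], [0.429, -0.404, 0.082], [0.466, -0.345, 0.105]]
top [ 500  261   97   44 1961] [[0.227, -0.729, 0.044], [0.282, -0.598, 0.131], [0.338, -0.514, 0.15]]
top [ 522  313  118   87 6339] [[0.126, -0.7, 0.306], [0.166, -0.554, 0.586], [0.219, -0.387, 0.662]]
side [    0   107   127   293 15894] [[0.094, -0.647, 0.327], [0.175, -0.543, 0.634], [0.223, -0.313, 0.688]]
side [259 318  35  42 751] [[0.391, -0.422, 0.042], [0.427, -0.367, 0.08], [0.467, -0.344, 0.102]]
side [196 388  16  12 141] [[0.276, -0.534, 0.069], [0.287, -0.521, 0.138], [0.291, -0.512, 0.144]]
```

View pics/wrist0.png

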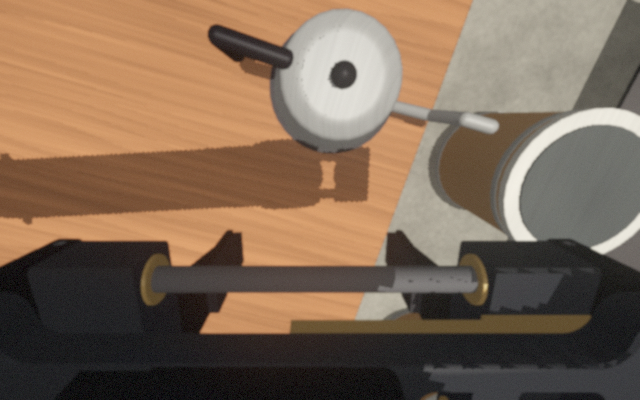

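arm_command --targets '[[[0, 0, -0.05, 0, 0, 0, 1], [0, 0, -0.1, 0, 0, 0, 1], [0.407, -0.44, -0.1, 0, 0, 4, 1], [0.407, -0.44, -0.1, 0, 0, 4, 1], [0.407, -0.44, -0.1, 0, 0, 4, 1], [0.407, -0.44, -0.1, 0, 0, 4, 1], [0.407, -0.44, -0.1, 0, 0, 4, 1], [0.407, -0.44, -0.1, 0, 0, 4, 1], [0.407, -0.44, -0.1, 0, 0, 4, 1], [0.407, -0.44, -0.1, 0, 0, 4, 1]]]'

```text
time_s: 2.6
tool_pos: [0.3568, -0.2698, 0.3229]
tool_rot: [179.9, -0.0, 11.3]
force: [0.5, 0.2, 0.4]
grip_width: 0.015
```

```bash
cat > d.py <<'E'
# usage: d.py sx sy z tilt  -> tool-frame deltas (shaker coords mm)
import sys
from h import *
O=np.array([.5706,-.0706,0]);A=11.4
o=get_obs();p=o["tool_pos"];Rt=R.from_euler("xyz",o["tool_rot"],degrees=True)
S=R.from_euler("z",A,degrees=True)
print("t",o["time_s"],"shaker-frame TCP mm",(S.inv().apply(p-O)*1000).round(1),"rot",o["tool_rot"].round(2),"F",S.inv().apply(o["force"]).round(2),"grip",o["grip_width"],"q",o["qpos"].round(1))
if len(sys.argv)>1:
    sx,sy,z,t=map(float,sys.argv[1:])
    g=S.apply(np.array([sx,sy,z])/1000)+O
    Rg=S*R.from_euler("y",-t,degrees=True)*R.from_euler("x",180,degrees=True)
    print("world goal",g,"shift",Rt.inv().apply(g-p).round(4),"turn",(Rt.inv()*Rg).as_rotvec(degrees=True).round(2),"toolz",Rg.apply([0,0,1]).round(2))
E
python3 d.py -125 0 300 12
```

```text
t 2.6 shaker-frame TCP mm [-249.  -153.   322.9] rot [ 1.7993e+02 -1.0000e-02  1.1340e+01] F [0.54 0.12 0.39] grip 0.014992097770591234 q [ 57.2  -7.9 -20.8  99.8  -2.8  87.5 -42. ]
world goal [ 0.4480661  -0.09530717  0.3       ] shift [ 0.1238 -0.1532  0.0227] turn [ 0.08 11.99 -0.05] toolz [ 0.2   0.04 -0.98]
```

arm_command --targets '[[[0.124, -0.153, 0.02, 0, 0, 0, 1], [0.124, -0.153, 0.02, 0, 0, 0, 1], [0.124, -0.153, 0.02, 0, 0, 0, 1], [0.124, -0.153, 0.02, 0, 0, 0, 1], [0.124, -0.153, 0.05, 0, 6, 0, 1], [0.124, -0.153, 0.09, 0, 12, 0, 1], [0.124, -0.153, 0.12, 0, 12, 0, 1], [0.124, -0.153, 0.12, 0, 12, 0, 1]]]'

```text
time_s: 3.4
tool_pos: [0.4439, -0.0967, 0.1984]
tool_rot: [-179.8, -11.6, 11.3]
force: [-0.4, -0.4, 0.6]
grip_width: 0.0003
```

```bash
python3 d.py -125 0 62 12; python3 - <<'E'
from h import *
r=read_camera("side");cv2.imwrite("pics/s2.png",cv2.resize(r["img"][100:320,150:450,::-1],None,fx=2.6,fy=2.6))
E
```

```text
t 3.4 shaker-frame TCP mm [-129.4   -0.5  198.4] rot [-179.8   -11.61   11.26] F [-0.51 -0.32  0.62] grip 0.00026246053293490145 q [ 48.8 -13.7 -30.7 118.5 -14.3  63.9 -55.3]
world goal [ 0.4480661  -0.09530717  0.062     ] shift [-2.320e-02 -1.000e-04  1.345e-01] turn [-0.17  0.39 -0.13] toolz [ 0.2   0.04 -0.98]
```

View pics/s2.png

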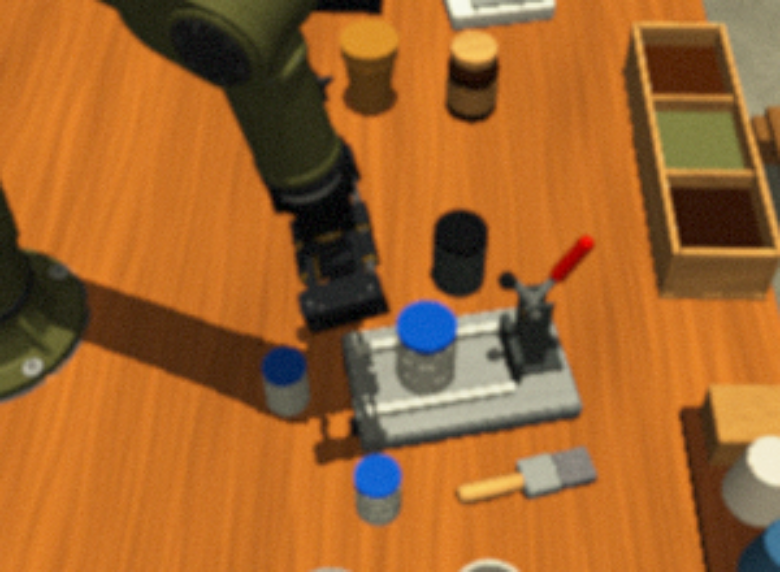

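The gripper hovers over the robot-side end of the tray, clear of the decoy cups, so I'll lower it.

arm_command --targets '[[[-0.007, 0, 0.04, 0, 0, 0, 1], [-0.014, 0, 0.08, 0, 0, 0, 1], [-0.02, 0, 0.115, 0, 0, 0, 1], [-0.023, 0, 0.133, 0, 0, 0, 1], [-0.023, 0, 0.133, 0, 0, 0, 1]]]'

```text
time_s: 3.95
tool_pos: [0.4533, -0.0958, 0.0674]
tool_rot: [-179.9, -11.9, 11.4]
force: [-0.0, -0.0, -0.3]
grip_width: -0.0
```

```bash
python3 d.py -102 0 62 12;python3 d.py -60 0 62 12
```

```text
t 3.95 shaker-frame TCP mm [-119.9   -1.6   67.4] rot [-179.87  -11.95   11.37] F [-0.01 -0.03 -0.31] grip -1.2192104775871526e-05 q [ 48.4  -3.1 -34.6 126.8  -9.7  45.3 -58.8]
world goal [ 0.47061234 -0.09076105  0.062     ] shift [ 0.0164 -0.0015  0.009 ] turn [-0.13  0.05 -0.03] toolz [ 0.2   0.04 -0.98]
t 3.95 shaker-frame TCP mm [-119.9   -1.6   67.4] rot [-179.87  -11.95   11.37] F [-0.01 -0.03 -0.31] grip -1.2192104775871526e-05 q [ 48.4  -3.1 -34.6 126.8  -9.7  45.3 -58.8]
world goal [ 0.51178373 -0.08245944  0.062     ] shift [ 0.0575 -0.0015  0.0177] turn [-0.13  0.05 -0.03] toolz [ 0.2   0.04 -0.98]
```

arm_command --targets '[[[0.008, -0.0015, 0.007, 0, 0, 0, 1], [0.0165, -0.0015, 0.009, 0, 0, 0, 1], [0.021, -0.0015, 0.01, 0, 0, 0, 1], [0.026, -0.0015, 0.011, 0, 0, 0, 1], [0.031, -0.0015, 0.012, 0, 0, 0, 1], [0.036, -0.0015, 0.013, 0, 0, 0, 1], [0.041, -0.0015, 0.014, 0, 0, 0, 1], [0.046, -0.0015, 0.015, 0, 0, 0, 1], [0.051, -0.0015, 0.016, 0, 0, 0, 1], [0.051, -0.0015, 0.016, 0, 0, 0, 1]]]'

```text
time_s: 4.95
tool_pos: [0.5056, -0.0845, 0.0633]
tool_rot: [180.0, -12.1, 11.4]
force: [-1.4, 0.7, 0.8]
grip_width: 0.0005
```

```bash
python3 d.py -42 0 62 12; python3 - <<'E'
from h import *
r=read_camera("side");cv2.imwrite("pics/s3.png",cv2.resize(r["img"][150:300,220:420,::-1],None,fx=4,fy=4,interpolation=cv2.INTER_CUBIC))
W=cloud(r);hsv=cv2.cvtColor(r["img"],cv2.COLOR_RGB2HSV).astype(int)
b=(hsv[...,0]>105)&(hsv[...,0]<130)&(hsv[...,1]>100)&(W[...,2]>.11)&(W[...,2]<.13)&(W[...,0]<.65)&(W[...,0]>.42)&(W[...,1]<0)&(W[...,1]>-.18)
S=R.from_euler("z",11.4,degrees=True).inv();q=S.apply(W[b]-[.5706,-.0706,0])
print(b.sum(),q.mean(0),q.min(0),q.max(0))
E
```

```text
t 4.95 shaker-frame TCP mm [-66.4  -0.8  63.3] rot [179.97 -12.06  11.36] F [-1.24  0.95  0.83] grip 0.0005337866504845245 q [ 45.6   4.2 -36.7 121.3  -2.4  44.  -67.9]
world goal [ 0.52942861 -0.07890161  0.062     ] shift [ 0.0236 -0.0008  0.0064] turn [ 0.03 -0.06 -0.04] toolz [ 0.2   0.04 -0.98]
307 [-0.01995776 -0.00072878  0.11930951] [-0.04495727 -0.03193276  0.11241697] [0.00746602 0.03485446 0.1254557 ]
```

View pics/s3.png

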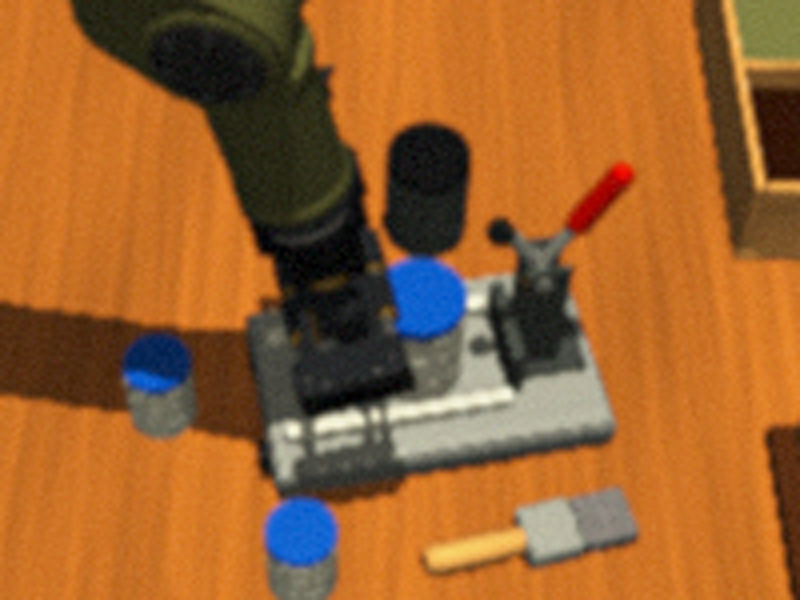

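The cup slides upright ahead of the fingers with its lid at crop (425,297), about 25 mm short of home. I'll keep pushing, slower.

arm_command --targets '[[[0.004, 0, 0.001, 0, 0, 0, 1], [0.008, 0, 0.002, 0, 0, 0, 1], [0.012, 0, 0.003, 0, 0, 0, 1], [0.015, 0, 0.004, 0, 0, 0, 1], [0.018, 0, 0.005, 0, 0, 0, 1], [0.02, 0, 0.0055, 0, 0, 0, 1], [0.022, 0, 0.006, 0, 0, 0, 1]]]'

```text
time_s: 5.7
tool_pos: [0.5263, -0.0804, 0.0613]
tool_rot: [180.0, -11.9, 11.3]
force: [-5.6, -0.3, 5.0]
grip_width: 0.0003
```

```bash
python3 d.py -42 0 62 12
```

```text
t 5.7 shaker-frame TCP mm [-45.3  -0.8  61.3] rot [179.99 -11.9   11.32] F [-5.54  0.78  5.  ] grip 0.0003371638026569697 q [ 44.    7.2 -36.8 118.8   0.7  44.1 -71.3]
world goal [ 0.52942861 -0.07890161  0.062     ] shift [ 0.0034 -0.0008  0.    ] turn [ 0.02  0.1  -0.07] toolz [ 0.2   0.04 -0.98]
```

arm_command --targets '[[[0.001, 0, 0, 0, 0, 0, 1], [0.002, 0, 0, 0, 0, 0, 1]]]'

```text
time_s: 5.9
tool_pos: [0.5287, -0.0796, 0.0616]
tool_rot: [-180.0, -12.0, 11.3]
force: [-1.7, 0.2, -0.9]
grip_width: 0.0008
```

```bash
python3 d.py; python3 - <<'E'
from h import *
r=read_camera("side");cv2.imwrite("pics/s4.png",cv2.resize(r["img"][150:300,220:420,::-1],None,fx=4,fy=4,interpolation=cv2.INTER_CUBIC))
W=cloud(r);hsv=cv2.cvtColor(r["img"],cv2.COLOR_RGB2HSV).astype(int)
b=(hsv[...,0]>105)&(hsv[...,0]<130)&(hsv[...,1]>100)&(W[...,2]>.11)&(W[...,2]<.13)&(W[...,0]<.65)&(W[...,0]>.42)&(W[...,1]<0)&(W[...,1]>-.18)
S=R.from_euler("z",11.4,degrees=True).inv();q=S.apply(W[b]-[.5706,-.0706,0])
print(b.sum(),q.mean(0),q.min(0),q.max(0))
E
```

```text
t 5.9 shaker-frame TCP mm [-42.8  -0.6  61.6] rot [-180.    -11.98   11.33] F [-1.64  0.57 -0.91] grip 0.0007544840528915033 q [ 43.8   7.5 -36.8 118.6   0.9  44.1 -71.6]
302 [ 0.00385516 -0.0017659   0.11955284] [-0.02267222 -0.03086737  0.11054578] [0.03166606 0.03411161 0.12463408]
```

View pics/s4.png

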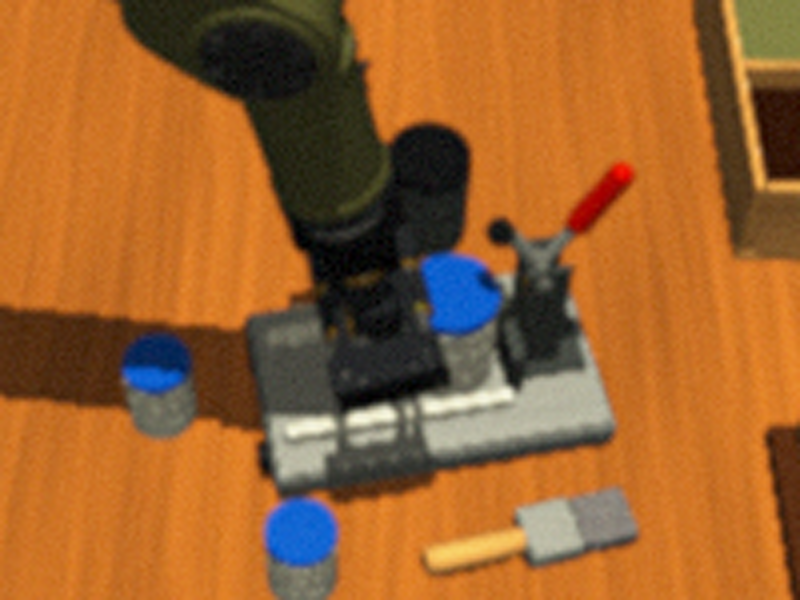

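arm_command --targets '[[[0.001, 0, 0, 0, 0, 0, 1], [0.002, 0, 0, 0, 0, 0, 1], [0.002, 0, 0, 0, 0, 0, 1]]]'

```text
time_s: 6.25
tool_pos: [0.531, -0.0791, 0.0621]
tool_rot: [-180.0, -12.0, 11.4]
force: [-1.2, -0.2, -1.6]
grip_width: 0.0003
```

```bash
python3 d.py
```

```text
t 6.25 shaker-frame TCP mm [-40.5  -0.5  62.1] rot [-180.    -12.01   11.35] F [-1.2   0.08 -1.58] grip 0.0003204190218508618 q [ 43.7   7.7 -36.9 118.3   1.1  44.1 -71.8]
```

arm_command --targets '[[[0.001, 0, 0, 0, 0, 0, 1], [0.002, 0, 0, 0, 0, 0, 1], [0.002, 0, 0, 0, 0, 0, 1]]]'

```text
time_s: 6.55
tool_pos: [0.5329, -0.0787, 0.0626]
tool_rot: [180.0, -12.0, 11.4]
force: [-1.4, 0.7, -0.7]
grip_width: 0.0005
```

```bash
python3 d.py
```

```text
t 6.55 shaker-frame TCP mm [-38.5  -0.5  62.6] rot [180.   -12.02  11.35] F [-1.24  0.95 -0.66] grip 0.0004564866476112005 q [ 43.5   7.9 -36.9 118.1   1.3  44.2 -72.1]
```

arm_command --targets '[[[0.001, 0, 0, 0, 0, 0, 1], [0.002, 0, 0, 0, 0, 0, 1], [0.002, 0, 0, 0, 0, 0, 1]]]'

```text
time_s: 6.85
tool_pos: [0.5338, -0.0785, 0.0625]
tool_rot: [-180.0, -11.9, 11.3]
force: [-4.4, -0.5, -0.6]
grip_width: 0.0005
```

```bash
python3 d.py; python3 - <<'E'
from h import *
r=read_camera("top");cv2.imwrite("pics/t5.png",cv2.resize(r["img"][120:270,260:460,::-1],None,fx=4,fy=4,interpolation=cv2.INTER_CUBIC))
E
```

```text
t 6.85 shaker-frame TCP mm [-37.7  -0.5  62.5] rot [-179.98  -11.89   11.34] F [-4.42  0.42 -0.59] grip 0.0004501441833698558 q [ 43.4   8.1 -36.8 117.9   1.5  44.4 -72.3]
```

View pics/t5.png

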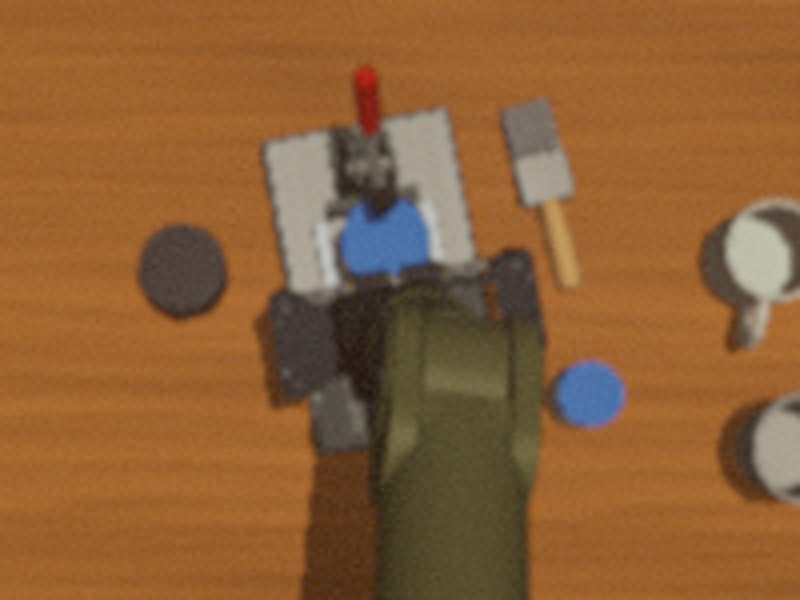

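arm_command --targets '[[[0.001, 0, 0, 0, 0, 0, 1], [0.002, 0, 0, 0, 0, 0, 1], [0.002, 0, 0, 0, 0, 0, 1]]]'

```text
time_s: 7.2
tool_pos: [0.5341, -0.0784, 0.0621]
tool_rot: [-179.9, -11.7, 11.3]
force: [-6.7, -1.6, 0.4]
grip_width: 0.0009
```

```bash
python3 d.py; python3 - <<'E'
from h import *
r=read_camera("side");cv2.imwrite("pics/s6.png",cv2.resize(r["img"][150:300,220:420,::-1],None,fx=4,fy=4,interpolation=cv2.INTER_CUBIC))
W=cloud(r);hsv=cv2.cvtColor(r["img"],cv2.COLOR_RGB2HSV).astype(int)
b=(hsv[...,0]>105)&(hsv[...,0]<130)&(hsv[...,1]>100)&(W[...,2]>.11)&(W[...,2]<.13)&(W[...,0]<.65)&(W[...,0]>.42)&(W[...,1]<0)&(W[...,1]>-.18)
S=R.from_euler("z",11.4,degrees=True).inv();q=S.apply(W[b]-[.5706,-.0706,0])
print(b.sum(),q.mean(0),q.min(0),q.max(0))
E
```

```text
t 7.2 shaker-frame TCP mm [-37.4  -0.4  62.1] rot [-179.95  -11.7    11.32] F [-6.86 -0.25  0.38] grip 0.0009341040534299314 q [ 43.3   8.3 -36.8 117.7   1.7  44.6 -72.5]
292 [ 0.00956933 -0.00129978  0.11979203] [-0.01657048 -0.031917    0.11121529] [0.03641686 0.03512832 0.12523215]
```

View pics/s6.png

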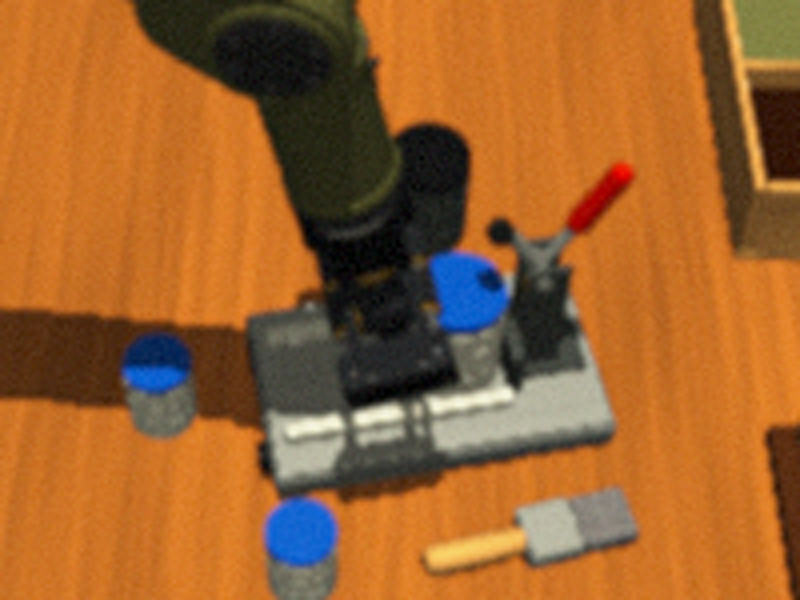

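The cup stalled against the stop: 2 mm more command moved it only 0.3 mm, and the force rose to 7 N. Now I'll back off and go round to the lever.

arm_command --targets '[[[-0.015, 0, -0.003, 0, 0, 0, 1], [-0.039, 0, -0.008, 0, 0, 0, 1], [-0.029, 0, -0.057, 0, 0, 0, 1], [-0.018, 0, -0.106, 0, 0, 0, 1], [-0.008, 0, -0.155, 0, 0, 0, 1], [0.003, 0, -0.204, 0, 0, 0, 1], [0.013, 0, -0.253, 0, 0, 0, 1], [0.062, 0, -0.243, 0, -6, 0, 1], [0.11, 0, -0.233, 0, -12, 0, 1], [0.16, 0, -0.223, 0, -12, 0, 1]]]'

```text
time_s: 8.25
tool_pos: [0.6259, -0.0614, 0.3184]
tool_rot: [179.8, -0.4, 11.1]
force: [0.8, -0.3, 1.5]
grip_width: 0.0004
```

```bash
python3 d.py 150 0 300 0;  python3 - <<'E'
from h import *
r=read_camera("side");cv2.imwrite("pics/s7.png",cv2.resize(r["img"][150:300,220:420,::-1],None,fx=4,fy=4,interpolation=cv2.INTER_CUBIC))
W=cloud(r);hsv=cv2.cvtColor(r["img"],cv2.COLOR_RGB2HSV).astype(int)
b=(hsv[...,0]>105)&(hsv[...,0]<130)&(hsv[...,1]>100)&(W[...,2]>.11)&(W[...,2]<.13)&(W[...,0]<.65)&(W[...,0]>.42)&(W[...,1]<0)&(W[...,1]>-.18)
S=R.from_euler("z",11.4,degrees=True).inv();q=S.apply(W[b]-[.5706,-.0706,0])
print(b.sum(),q.mean(0),q.min(0),q.max(0))
E
```

```text
t 8.25 shaker-frame TCP mm [ 56.   -1.9 318.4] rot [179.78  -0.35  11.12] F [ 0.76 -0.46  1.47] grip 0.0003750228762331372 q [ 37.2  19.  -44.8  76.5  13.5  89.4 -85. ]
world goal [ 0.71764068 -0.0409514   0.3       ] shift [ 0.0939 -0.0024  0.0189] turn [ 0.22 -0.35 -0.28] toolz [ 0. -0. -1.]
367 [ 0.00415982 -0.00137369  0.11934641] [-0.02813971 -0.03080794  0.11109156] [0.03600671 0.03422413 0.12447697]
```

View pics/s7.png

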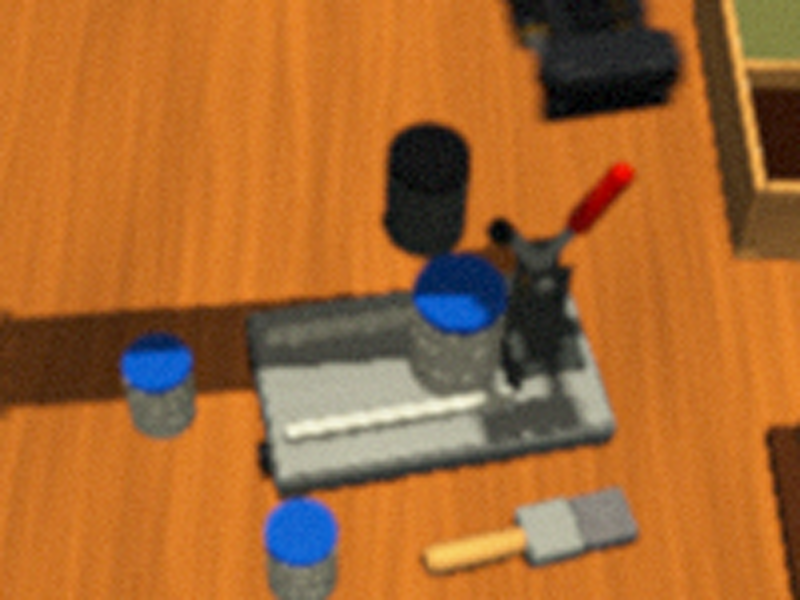

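Cup remains upright at the stop, lid at crop (460,292), and the lever is still open. Next I'll move the fingers to the far side of the handle.

arm_command --targets '[[[0.048, -0.001, 0, 0, 0, 0, 1], [0.1, -0.003, 0.01, 0, 0, 0, 1], [0.1, -0.003, 0.05, 0, 0, 0, 1], [0.1, -0.003, 0.09, 0, 0, 0, 1], [0.1, -0.003, 0.127, 0, 0, 0, 1], [0.1, -0.003, 0.127, 0, 0, 0, 1]]]'

```text
time_s: 8.9
tool_pos: [0.7177, -0.038, 0.1815]
tool_rot: [-179.8, 0.4, 11.4]
force: [-0.9, -0.2, 0.0]
grip_width: 0.0003
```

```bash
python3 d.py 100 0 190 0;  python3 - <<'E'
from h import *
r=read_camera("side");cv2.imwrite("pics/s8.png",cv2.resize(r["img"][120:270,280:480,::-1],None,fx=4,fy=4,interpolation=cv2.INTER_CUBIC))
E
```

```text
t 8.9 shaker-frame TCP mm [150.7   2.8 181.5] rot [-179.84    0.44   11.37] F [-0.9   0.03  0.02] grip 0.0003296682146969784 q [ 28.1  34.2 -42.1  73.2  22.2  81.2 -91. ]
world goal [ 0.66862712 -0.05083427  0.19      ] shift [-0.0507  0.0028 -0.0081] turn [-0.16  0.44 -0.03] toolz [ 0. -0. -1.]
```

View pics/s8.png

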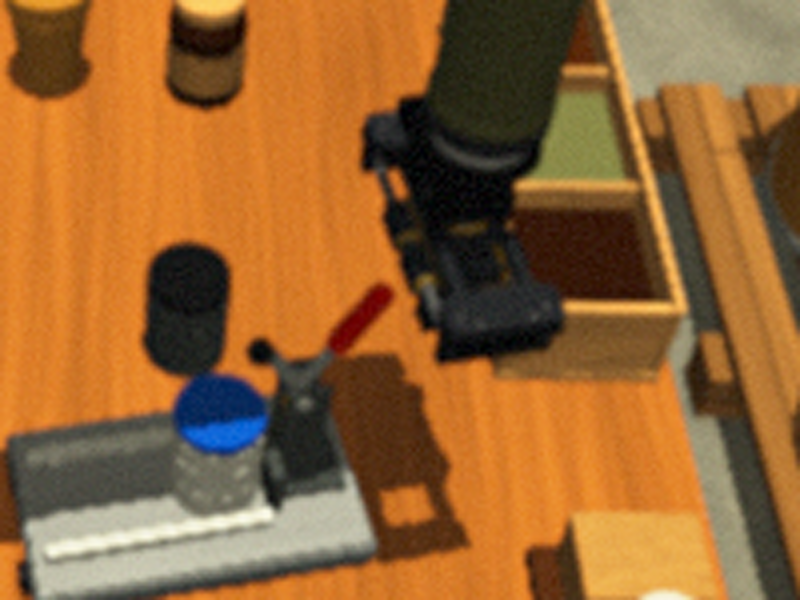

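The fingers are beyond the handle, with its end at crop (385,293). Pushing towards -x now.

arm_command --targets '[[[-0.005, 0.003, -0.006, 0, 0, 0, 1], [-0.015, 0.003, -0.008, 0, 0, 0, 1], [-0.022, 0.003, -0.008, 0, 0, 0, 1], [-0.029, 0.003, -0.008, 0, 0, 0, 1], [-0.036, 0.003, -0.008, 0, 0, 0, 1], [-0.043, 0.003, -0.008, 0, 0, 0, 1], [-0.05, 0.003, -0.008, 0, 0, 0, 1]]]'

```text
time_s: 9.65
tool_pos: [0.6749, -0.0497, 0.2001]
tool_rot: [179.9, -0.7, 11.4]
force: [4.3, 1.2, 4.1]
grip_width: 0.0006
```

```bash
python3 d.py 60 0 190 0;  python3 - <<'E'
from h import *
r=read_camera("side");cv2.imwrite("pics/s9.png",cv2.resize(r["img"][120:270,280:480,::-1],None,fx=4,fy=4,interpolation=cv2.INTER_CUBIC))
E
```

```text
t 9.65 shaker-frame TCP mm [ 1.063e+02 -1.000e-01  2.001e+02] rot [179.9   -0.67  11.37] F [4.47 0.37 4.07] grip 0.0005756604919985211 q [ 33.3  27.7 -43.9  80.1  19.2  79.  -89.3]
world goal [ 0.62941627 -0.05874056  0.19      ] shift [-0.0465 -0.0001  0.0096] turn [ 0.1  -0.67 -0.03] toolz [ 0. -0. -1.]
```

View pics/s9.png

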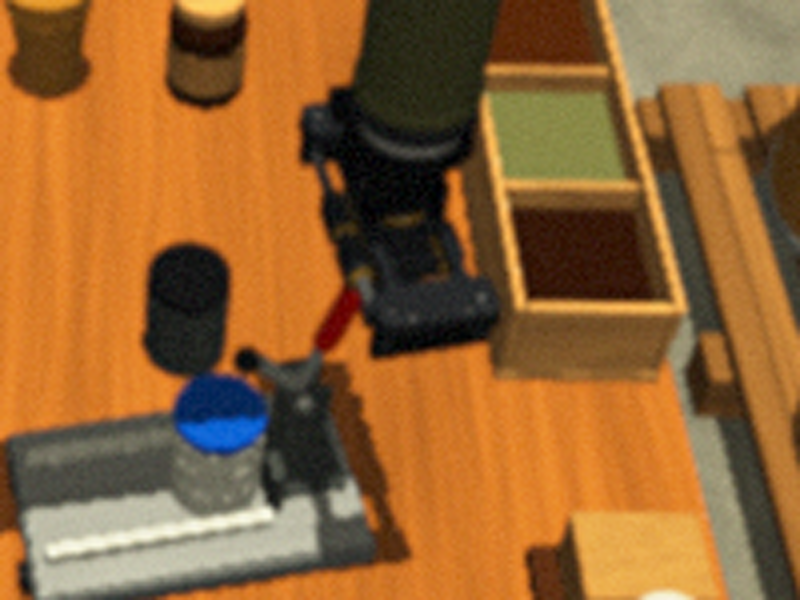

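The handle is rotating with the fingers on it, its end now at crop (352,297). Continuing past centre.

arm_command --targets '[[[-0.008, 0, 0.001, 0, 0, 0, 1], [-0.016, 0, 0.002, 0, 0, 0, 1], [-0.024, 0, 0.003, 0, 0, 0, 1], [-0.03, 0, 0.004, 0, 0, 0, 1], [-0.036, 0, 0.004, 0, 0, 0, 1], [-0.042, 0, 0.004, 0, 0, 0, 1], [-0.046, 0, 0.004, 0, 0, 0, 1]]]'

```text
time_s: 10.4
tool_pos: [0.6254, -0.06, 0.1915]
tool_rot: [180.0, 0.1, 11.3]
force: [0.9, 0.2, 0.4]
grip_width: 0.0005
```

```bash
python3 d.py 60 0 190 0;  python3 - <<'E'
from h import *
r=read_camera("side");cv2.imwrite("pics/s10.png",cv2.resize(r["img"][120:270,260:460,::-1],None,fx=4,fy=4,interpolation=cv2.INTER_CUBIC))
E
```

```text
t 10.4 shaker-frame TCP mm [ 55.8  -0.5 191.5] rot [1.800e+02 7.000e-02 1.133e+01] F [0.97 0.06 0.38] grip 0.0004929126542035098 q [ 38.1  22.5 -45.   87.6  16.1  76.7 -87.1]
world goal [ 0.62941627 -0.05874056  0.19      ] shift [ 0.0042 -0.0005  0.0014] turn [ 0.    0.07 -0.07] toolz [ 0. -0. -1.]
```

View pics/s10.png

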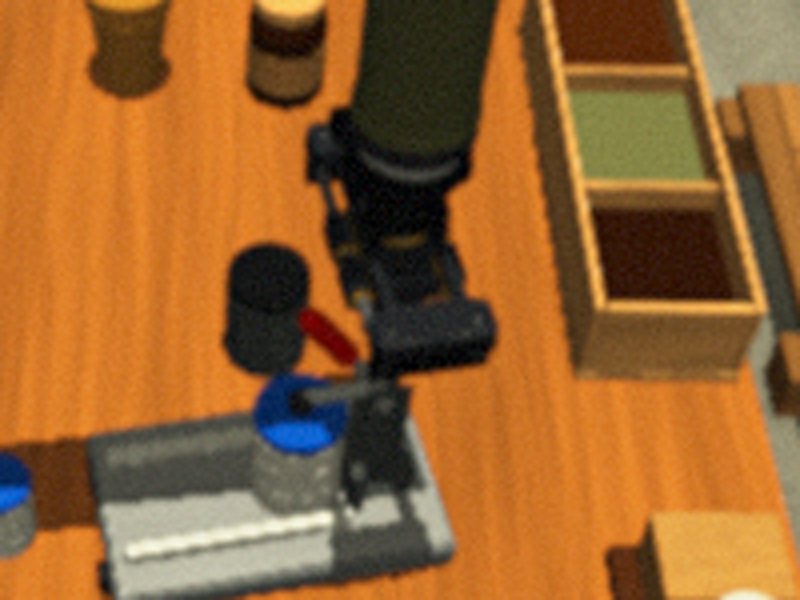

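Snapped: the handle leans to -x with its end at crop (305,318), and the foot is on the lid at (300,400). I'll retreat in +x, then straight up.

arm_command --targets '[[[0.02, 0, 0, 0, 0, 0, 1], [0.06, 0, 0, 0, 0, 0, 1], [0.1, 0, 0, 0, 0, 0, 1], [0.1, 0, -0.05, 0, 0, 0, 1], [0.1, 0, -0.1, 0, 0, 0, 1], [0.1, 0, -0.15, 0, 0, 0, 1], [0.1, 0, -0.15, 0, 0, 0, 1], [0.1, 0, -0.15, 0, 0, 0, 1]]]'

```text
time_s: 11.25
tool_pos: [0.725, -0.0395, 0.3436]
tool_rot: [180.0, -0.2, 11.4]
force: [0.2, -0.5, -1.8]
grip_width: 0.0001
```

```bash
python3 d.py;  python3 - <<'E'
from h import *
for n in("side","top"):
    r=read_camera(n);cv2.imwrite(f"pics/{n}11.png",cv2.resize(r["img"][120:320,240:480,::-1],None,fx=3,fy=3,interpolation=cv2.INTER_CUBIC))
    W=cloud(r);hsv=cv2.cvtColor(r["img"],cv2.COLOR_RGB2HSV).astype(int)
    S=R.from_euler("z",11.4,degrees=True).inv()
    b=(hsv[...,0]>105)&(hsv[...,0]<130)&(hsv[...,1]>100)&(W[...,2]>.11)&(W[...,2]<.13)&(W[...,0]<.65)&(W[...,0]>.42)&(W[...,1]<0)&(W[...,1]>-.18)
    q=S.apply(W[b]-[.5706,-.0706,0]);print("lid",b.sum(),q.min(0),q.max(0),np.median(q,0))
    rd=((hsv[...,0]<6)|(hsv[...,0]>172))&(hsv[...,1]>150)&(W[...,2]>.15)&(W[...,0]<.75)&(W[...,0]>.5)&(W[...,2]<.26)
    q=S.apply(W[rd]-[.5706,-.0706,0]);q=q[q[:,2].argsort()];print("red",len(q),q[:5].mean(0),q[-5:].mean(0))
E
```

```text
t 11.25 shaker-frame TCP mm [157.5  -0.  343.6] rot [179.99  -0.18  11.36] F [ 0.05 -0.54 -1.79] grip 8.501993347998849e-05 q [ 24.8  32.5 -43.   56.3  21.7  97.9 -88.8]
lid 296 [-0.02841242 -0.0316902   0.11024275] [0.03598671 0.03548117 0.1290944 ] [-0.00046874 -0.00731131  0.11950166]
red 83 [ 0.03311533 -0.00485271  0.17891683] [ 0.00523819 -0.00267438  0.22742782]
lid 114 [-0.02366912  0.00674491  0.11235231] [0.03268458 0.02951495 0.1282829 ] [0.00470868 0.01629447 0.11937618]
red 0 [nan nan nan] [nan nan nan]<stdin>:9: RuntimeWarning: Mean of empty slice.
  ret = um.true_divide(
```

View pics/side11.png

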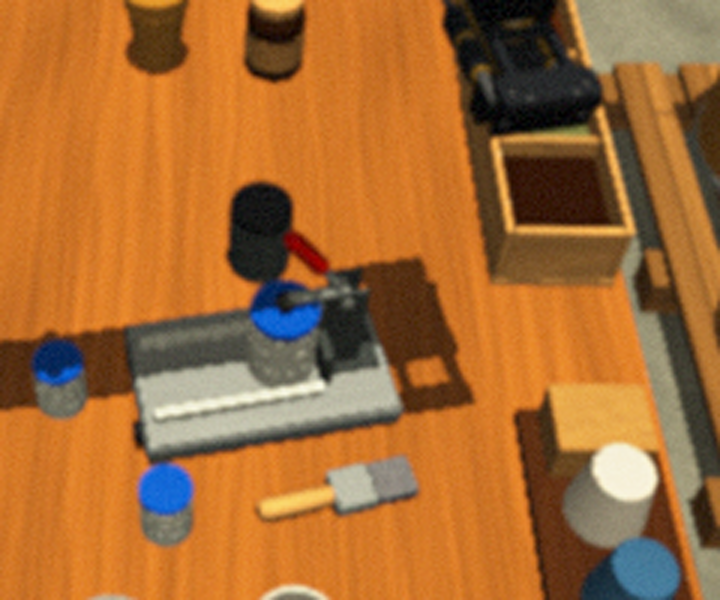

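View pics/top11.png

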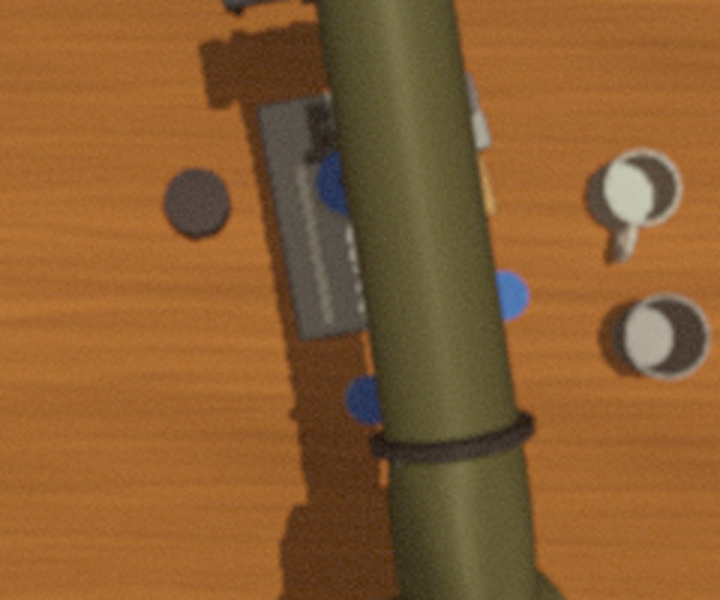

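The lever leans about 0.52 rad to -x (0.55 is shut), the lid edge hasn't moved (x max 36 mm as before), and the arm is clear. Signing off.

```bash
python3 -c "
from cell import *
print(sign_off())"
```

```text
the job is handed in; nothing more can be done
None
```

I pushed the large blue-lidded cup along its track to the end stop with closed fingertips. Then I moved round to the far side of the clamp and pushed the red lever past centre, so it snapped shut with its foot on the lid. I handed the job in at about 11.4 s on the robot's clock, with the arm about 0.1 m clear of the clamp.

**Cup at the stop:** At the end of the push, 2 mm more command moved the cup only 0.3 mm and the force rose from about 1 N to 7 N. The lid's front edge stayed where it was after I backed off and after the clamp shut. The cup looked upright in every side picture.

**Clamp shut:** The side camera shows the handle leaning about 0.52 rad to -x (about 0.55 is expected when shut on the cup), with the foot over the lid. I didn't measure the foot's force.

**Other objects:** The brush, the spare cup, the two smaller blue-lidded cups and the other items looked unmoved.

**Disagreements:** The cup stopped about 4 mm beyond the home place from my first camera fit. I trusted the stall over the fit, since the lid position in the picture agreed with it. The last top view was partly hidden by the arm, so the final checks come mainly from the side camera. The force reading briefly showed 5 N upward during the push; that had gone by the next reading and I didn't find the cause.

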